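# Touch-dry check of the proof prints in the drying tray

### The arm

A 6-joint arm with a two-finger parallel gripper is mounted at the origin on the work surface. World frame = base frame: x ahead of the robot, y to its left, z up, the work surface at z = 0. Lengths are in m, angles in rad, forces in N, time in s.
With the tool pointing down it reaches from about 0.225 to 0.725 m from the base axis. Payload 3.1 kg.
Tool frame: the origin (TCP) lies between the finger pads; the fingertips stand 17 mm ahead of it and the grasp point (between the pads) lies 2 mm behind it; z points along the fingers, y is the line along which they close (so a half turn about z gives the same grasp; the last joint's range is limited). The gripper opens to 85 mm and grips with 20 to 120 N. Pads are 22 mm wide; open, the fingers measure 114 mm over their backs; the gripper's body (76 mm by 85 mm) begins 54 mm behind the grasp point. The pads swing forward as they close: fully open they stand 13 mm farther back than shut.
Start: joints at [-1.283, 0.048, 0.099, 1.622, 0, 1.443], TCP at [0.212, -0.48, 0.248] pointing down, gripper open.
Joint ranges: [-2.91, 2.91], [-0.99, 1.94], [-1.21, 1.42], [-2.12, 2.29], [-1.49, 1.47], [-3.14, 3.14]. Speed limits (rad/s): [2.79, 2.79, 3.14, 3.14, 3.14, 3.14].

### API

Orientations are given as a rotation vector (axis times angle).
In Python, from station import env, vision gives the robot as it stands (env), with the cameras (vision).
- The arm moves only by the tool tcp_steps, called after "Emit:" as name(argument=value, ...) on one line, values as JSON. Schema: {"type":"object","properties":{"moves":{"type":"array","items":{"type":"number"},"minItems":7,"maxItems":70},"only":{"type":"string"},"quiet":{"type":"boolean"},"lines":{"type":"string"}},"required":["moves"],"additionalProperties":false}. moves is one flat list of numbers that holds 1 to 10 rows one after another, with no inner brackets; each row has 7 numbers: the finger opening in m, then dx, dy, dz in normalised numbers (1 is 0.75 m), then a rotation vector rx, ry, rz in normalised numbers (1 is 90 degrees); each row is the pose to reach, as a shift and turn from the pose commanded when the call began, along the tool's axes at that moment; what a row does not reach only later rows make up. A row lasts 1/8 s, in which the tool goes at most 0.0625 m and 0.188 rad, less where a joint would pass 70% of its speed; a pose out of reach is approached as far as the arm can. The fingers move at their own pace and stop on an object; the grip force is fixed at half the most. Time passes only in rows, so rows that do not move let the fingers close. The tool returns the time, the measured TCP pose, the force, the opening and the grip force at its end. only (a regular expression) keeps the lines of the reply that match it, lines (a string "A,B") keeps lines A to B, and quiet returns only ok. Shift and turn numbers lie between -1 and 1, and a call with a number outside is refused. Input that does not fit is refused with a message, and nothing moves.
- env.read_state(): the state, without advancing time (a new reading comes with each control period).
- vision.snapshot(name): name is "scene" or "top" or "wrist"; returns a dict with "image" (480x640x3 uint8, blue, green, red), "mtx" (3x3 intrinsics, pixels), "k1" (the pictures are not rectified: a ray, as slopes to the right and down, at radius r is drawn at 1 + k1 r^2 times it, then the intrinsics apply), "R" (3x3) and "t" (3): a world point X has camera coordinates R X + t; the wrist camera has in their place "tool_from_camera" (4x4, takes a point from camera to tool coordinates, whose origin is the TCP and whose axes are the flange's). Camera axes: x right, y down, z forward; pixel columns grow to the right and rows downward; lengths in m; the calibration is good to about 2 mm. A picture is of the moment at which its call begins: read the wrist's pose just before it. There is no depth.
- env.finish_job(): hands the job in; it is judged then, once.
The state is a dict: "clock": time; "qpos": joint angles; "qvel": joint speeds; "joint_efforts": joint torques, N m; "tool_pos": TCP position; "tool_rot": TCP orientation; "force": force on the tool from outside, world axes, zero at the start; "wrist_torque": the same for the moment, N m; "opening": finger opening in m; "grip_force": force on a finger pad.
Only numpy, scipy, OpenCV 4.12 (cv2) and the standard library are available. Lean on these libraries where they do the work, as an engineer would, in place of code of your own. Each camera call takes 0.05 s, during which the arm holds its last target. There are 200 camera calls.

### The job

Check that the prints in the blue tray are touch-dry, going from the oldest to the newest so that a tacky one cannot mark the others: with a fingertip, lightly touch the raised ink on top of the white-printed block, then the green-printed one, then the blue-printed one. The black print is still wet, so do not touch that block at all. Do not pick up, tip or push any of the blocks, and leave everything else on the bench where it is.

Things in the scene. Friction and masses are not known exactly. Their poses are not given: they have to be found in the camera images.
- block_white: orange toy block, 55 mm cube, about 110 g, loose, with a white print on top. Origin: centre of its underside; x, y along its edges, z up
- print_white: raised white ink on top of that block: a rigid three-step motif 1.5 mm thick, 44 mm in x (steps 16, 14, 14 mm deep; 46, 36, 24 mm wide in y, widest at -x). Origin: middle of the motif on the underside of the film, i.e. on the block's top face, 55 mm above the block's origin; the ink's upper face is 1.5 mm higher. x, y along the block's edges, z up
- block_green: orange toy block, 55 mm cube, about 110 g, loose, with a green print on top. Origin: centre of its underside; x, y along its edges, z up
- print_green: raised green ink on top of that block: a rigid three-step motif 1.5 mm thick, 44 mm in x (steps 16, 14, 14 mm deep; 46, 36, 24 mm wide in y, widest at -x). Origin: middle of the motif on the underside of the film, i.e. on the block's top face, 55 mm above the block's origin; the ink's upper face is 1.5 mm higher. x, y along the block's edges, z up
- block_blue: orange toy block, 55 mm cube, about 110 g, loose, with a blue print on top. Origin: centre of its underside; x, y along its edges, z up
- print_blue: raised blue ink on top of that block: a rigid three-step motif 1.5 mm thick, 44 mm in x (steps 16, 14, 14 mm deep; 46, 36, 24 mm wide in y, widest at -x). Origin: middle of the motif on the underside of the film, i.e. on the block's top face, 55 mm above the block's origin; the ink's upper face is 1.5 mm higher. x, y along the block's edges, z up
- block_black: orange toy block, 55 mm cube, about 110 g, loose, with a black print on top that is STILL WET. Origin: centre of its underside; x, y along its edges, z up
- print_black: raised black (STILL WET) ink on top of that block: a rigid three-step motif 1.5 mm thick, 44 mm in x (steps 16, 14, 14 mm deep; 46, 36, 24 mm wide in y, widest at -x). Origin: middle of the motif on the underside of the film, i.e. on the block's top face, 55 mm above the block's origin; the ink's upper face is 1.5 mm higher. x, y along the block's edges, z up
- blank_a: unprinted orange toy block, 55 mm cube, plain top, about 110 g, loose. Origin: centre of its underside
- blank_b: unprinted orange toy block, 55 mm cube, plain top, about 110 g, loose. Origin: centre of its underside
- drying_tray: open blue tray, fixed to the bench, 250 mm (its x) by 420 mm (its y), rim 30 mm high; on its 4 mm floor 10 mm grey foam in six pads, each sinking 1 mm per 3 N of load, 6 mm at most. The six blocks stand one to a pad (tops 69 mm above the bench) in two rows of three, in any order, 110 mm apart in x and 130 mm in y within 12 mm, each turned a little. Origin: centre of its underside
- ink_jar: round ink jar with white lid and orange label, 64 mm diameter, 75 mm high, loose, beyond the tray. Origin: centre of its underside
- tape_roll: yellow roll of tape lying flat, 90 mm outer diameter, 24 mm high, loose, beyond the tray. Origin: centre of its underside
- squeegee: aluminium squeegee with black rubber blade lying flat, 120 mm long (its y), 80 mm deep, 22 mm high, loose, right of the tray. Origin: near its middle, on the bench
- palette_knife: spatula with wooden handle lying flat, 200 mm long along its x, loose, left of the tray. Origin: near its middle, on the bench

How it is judged:
On the way, in this order (a step that is already met when the one before it is completed fails the run):
1. a fingertip touches the white print (contact force between the fingers and print_white above 0.4 N), for 0.04 s.
2. a fingertip touches the green print (contact force between the fingers and print_green above 0.4 N), for 0.04 s.
3. a fingertip touches the blue print (contact force between the fingers and print_blue above 0.4 N), for 0.04 s.
At the end, for the whole second after the job is handed in: The white, green and blue prints were touched in that order (over 0.4 N, at most 12 N). All six blocks stand within 0.05 rad of upright on the foam, at rest, within 10 mm of where they began, as do the jar, tape, squeegee and knife; the black-printed block was never touched (distance of each of block_white, block_green, block_blue, block_black, blank_a, blank_b, ink_jar, tape_roll, squeegee, palette_knife from where it was at the start of the episode below 0.01 m and angle between each of block_white, block_green, block_blue, block_black, blank_a, blank_b's own z axis and vertical below 0.05 rad and height (world z) of each of block_white, block_green, block_blue, block_black, blank_a, blank_b below 0.018 m and linear speed of each of block_white, block_green, block_blue, block_black, blank_a, blank_b, ink_jar, tape_roll, squeegee, palette_knife below 0.02 m/s).
It fails at once if a fingertip presses on a block or print with more than 12 N (contact force between the fingers and block_white above 12 N or contact force between the fingers and block_green above 12 N or contact force between the fingers and block_blue above 12 N).
It fails at once if the robot touches the wet, black-printed block (contact force between any of the fingers, the arm and block_black above 0.1 N).
It fails at once if a block is lifted more than 8 mm off the foam or tipped more than 0.15 rad (height (world z) of any of block_white, block_green, block_blue, block_black, blank_a, blank_b above 0.022 m or angle between any of block_white, block_green, block_blue, block_black, blank_a, blank_b's own z axis and vertical above 0.15 rad).
It fails at once if a block is shifted more than 10 mm (distance of any of block_white, block_green, block_blue, block_black, blank_a, blank_b from where it was at the start of the episode above 0.01 m).
It fails at once if another loose thing is moved more than 10 mm (distance of any of ink_jar, tape_roll, squeegee, palette_knife from where it was at the start of the episode above 0.01 m).
It also fails if it takes over 45 s, if anything falls off the work surface, if the arm or the gripper's body presses on something with over 40 N, if the wrist force passes 120 N, or if a joint passes its speed limit or range.

## Working session

There is one attempt and no reset: what is moved stays moved. The work goes in short steps, Python scripts to look and compute and a tool call to move; the robot and the scene stay as the last step left them, time stands still between calls to the robot, and variables do not carry over. Pictures are saved under pics/ and viewed, at most 10 in all, crops included, and the job is handed in when it is done.

```bash
mkdir -p pics; ls; python3 - <<'E'
from station import env, vision
import cv2
s=env.read_state();print(s)
for n in("top","scene"):
    d=vision.snapshot(n);cv2.imwrite(f"pics/{n}0.png",d["image"]);print(n,d["mtx"],d["k1"],d["R"],d["t"])
E
```

```text
pics
station.py
{'clock': 0.0, 'qpos': array([-1.28278869e+00,  4.87376321e-02,  9.75331342e-02,  1.62198010e+00,
       -2.07290786e-05,  1.44300211e+00]), 'qvel': array([-0.00291367, -0.0017978 ,  0.0004416 ,  0.00042832, -0.00079294,
        0.00062362]), 'joint_efforts': array([-5.16729597e-04, -3.38778412e+01,  3.20015788e+01,  2.01953889e-02,
       -1.87225892e-04,  2.74348160e-06]), 'tool_pos': array([ 0.21187754, -0.47970587,  0.24709149]), 'tool_rot': array([-3.07161489e+00, -6.47954107e-01,  3.32402475e-04]), 'force': array([ 0.393359  ,  0.41948723, -0.18163924]), 'wrist_torque': array([-0.00840866, -0.00560442,  0.0256834 ]), 'grip_force': 0.0, 'opening': 0.08549929321227191}
top [[613.35729286   0.         327.01712629]
 [  0.         613.35729286 240.95961887]
 [  0.           0.           1.        ]] -0.179494591505792 [[ 0.02094401 -0.99973972 -0.00904695]
 [-0.99711286 -0.02022666 -0.07319032]
 [ 0.07298828  0.01055373 -0.99727696]] [0.01084595 0.61639918 1.50407994]
scene [[437.47497578   0.         319.86147012]
 [  0.         437.47497578 236.34296276]
 [  0.           0.           1.        ]] -0.06068186385210727 [[ 0.85372176  0.5207231  -0.00256951]
 [ 0.40110633 -0.66074164 -0.63445583]
 [-0.33207359  0.5406181  -0.77295485]] [-0.51927099 -0.19514646  1.30757437]
```

View pics/top0.png

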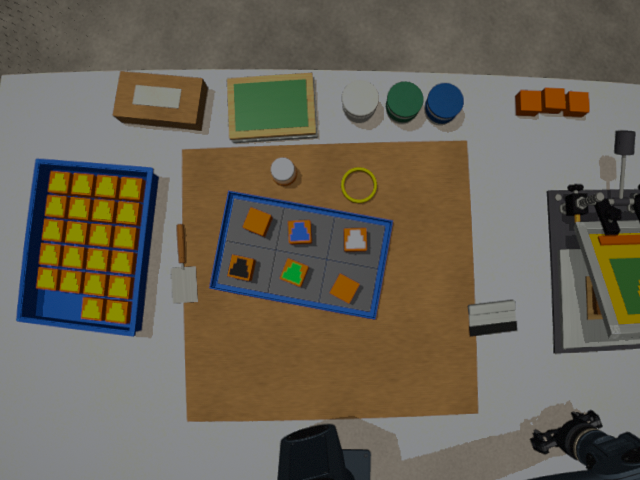

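View pics/scene0.png

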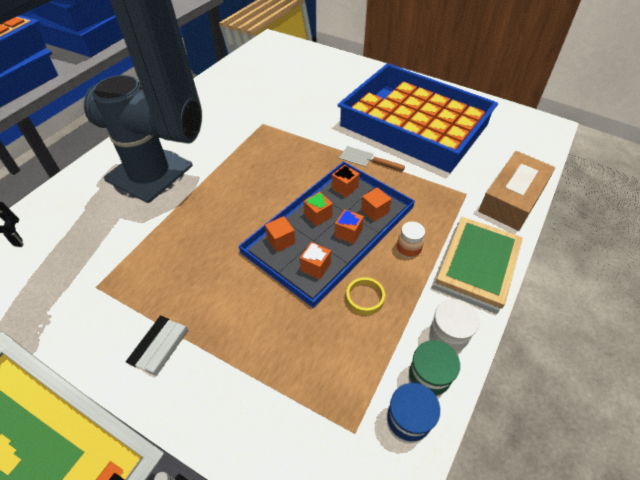

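The top view shows the prints at black (242,268), green (295,272), blue (301,231) and white (356,240), with plain blocks at (257,222) and (345,289). In the scene view white is at (316,253), green (317,202), blue (349,219) and black (345,172). Next I triangulate the prints.

```bash
cat > h.py <<'E'
from station import env, vision
import cv2, numpy as np
from scipy.spatial.transform import Rotation as Ro
P={"white":((356,240),(316,253)),"green":((295,272),(317,202)),"blue":((301,231),(349,219)),"black":((242,268),(345,172))}
def mask(im,c):
    b,g,r=[im[...,i].astype(int) for i in range(3)]
    return {"white":(b>140)&(g>140)&(r>140),"green":(g>r+60)&(g>b+60),"blue":(b>r+60)&(b>g+60),"black":(r<50)&(g<50)&(b<50)}[c]
def cen(im,c,p,w=16):
    m=np.zeros(im.shape[:2],np.uint8);s=np.s_[p[1]-w:p[1]+w,p[0]-w:p[0]+w]
    m[s]=mask(im,c)[s]
    n,l,st,ce=cv2.connectedComponentsWithStats(m)
    k=1+np.argmax(st[1:,4]);return ce[k],st[k,4]
def slopes(d,p):
    k=d["k1"];u=cv2.undistortPoints(np.array([[p]],float),d["mtx"],np.array([k,0,0,0,0.]))
    return u[0,0]
def goto(target): # world shift -> tool axes
    s=env.read_state();R=Ro.from_rotvec(s["tool_rot"]).as_matrix()
    return R.T@(np.array(target)-s["tool_pos"])
E
python3 - <<'E'
from h import *
t,s=vision.snapshot("top"),vision.snapshot("scene")
for c,(a,b) in P.items():
    A=[];q=[]
    X=[]
    for d,p in((t,a),(s,b)):
        ce,n=cen(d["image"],c,p);q.append((ce.round(1),n))
        X.append((np.c_[d["R"],d["t"]],slopes(d,ce)))
    h=cv2.triangulatePoints(X[0][0],X[1][0],X[0][1],X[1][1])[:,0];w=h[:3]/h[3]
    # ray from top at z=.0705
    R,tt=t["R"],t["t"];o=-R.T@tt;v=R.T@np.r_[X[0][1],1];e=o+v*(.0705-o[2])/v[2]
    R,tt=s["R"],s["t"];o=-R.T@tt;v=R.T@np.r_[X[1][1],1];f=o+v*(.0705-o[2])/v[2]
    print(c,q,w.round(4),e.round(4),f.round(4))
    tr=w.copy();tr[2]=.13;print("  dtool to z.13",goto(tr).round(4),"reach",np.hypot(*w[:2]).round(3))
print(Ro.from_rotvec(env.read_state()["tool_rot"]).as_matrix().round(3))
E
```

```text
Traceback (most recent call last):
  File "h.py", line 12, in cen
    k=1+np.argmax(st[1:,4]);return ce[k],st[k,4]
        ~~~~~~~~~^^^^^^^^^^
ValueError: attempt to get argmax of an empty sequence
```

```bash
python3 - <<'E'
import cv2
for f,p in(("top",(356,240)),("scene",(316,253))):
    im=cv2.imread(f"pics/{f}0.png");print(im[p[1]-12:p[1]+13:4,p[0]-12:p[0]+13:4].tolist())
E
cat > tri.py <<'E'
from h import *
t,s=vision.snapshot("top"),vision.snapshot("scene")
cv2.imwrite("pics/top1.png",t["image"])
for c,(a,b) in P.items():
    q=[];X=[];Z=[]
    for d,p in((t,a),(s,b)):
        try: ce,n=cen(d["image"],c,p)
        except ValueError: print(c,"none");continue
        q.append((ce.round(1),n)); u=slopes(d,ce)
        X.append((np.c_[d["R"],d["t"]],u))
        R,o=d["R"],-d["R"].T@d["t"];v=R.T@np.r_[u,1];Z.append((o+v*(.0705-o[2])/v[2]).round(4))
    if len(X)<2: continue
    h=cv2.triangulatePoints(X[0][0],X[1][0],X[0][1],X[1][1])[:,0];w=h[:3]/h[3]
    print(c,q,w.round(4),*Z)
    tr=w.copy();tr[2]=.13;print("  dtool to z.13",goto(tr).round(4),"reach",np.hypot(*w[:2]).round(3))
E
python3 tri.py
```

```text
[[[49, 70, 105], [41, 75, 119], [22, 71, 118], [25, 72, 120], [24, 75, 125], [10, 71, 130], [77, 76, 75]], [[6, 65, 118], [0, 81, 142], [144, 141, 138], [143, 140, 137], [88, 104, 136], [0, 78, 141], [57, 56, 54]], [[5, 64, 116], [104, 119, 140], [143, 140, 138], [143, 140, 139], [139, 138, 138], [1, 80, 141], [48, 47, 44]], [[15, 65, 113], [121, 128, 139], [143, 140, 138], [143, 140, 139], [143, 141, 138], [25, 82, 142], [48, 46, 45]], [[21, 66, 113], [143, 141, 138], [143, 140, 138], [143, 140, 138], [143, 140, 138], [131, 131, 135], [49, 47, 46]], [[25, 64, 113], [109, 117, 140], [109, 117, 141], [90, 104, 136], [85, 104, 138], [72, 97, 137], [50, 48, 48]], [[68, 70, 74], [40, 43, 48], [40, 43, 48], [45, 45, 47], [45, 46, 47], [43, 44, 46], [48, 47, 47]]]
[[[95, 94, 90], [92, 88, 88], [86, 91, 108], [84, 83, 83], [91, 89, 89], [91, 91, 90], [91, 90, 89]], [[91, 89, 90], [79, 115, 170], [241, 240, 239], [219, 226, 233], [58, 80, 128], [97, 95, 93], [89, 85, 85]], [[70, 74, 85], [226, 228, 232], [241, 239, 237], [241, 240, 237], [236, 234, 236], [52, 118, 230], [68, 102, 176]], [[15
[... 390 characters left out ...]
[32, 78, 171], [45, 104, 211], [18, 48, 108], [26, 50, 103]]]
white none
green [(array([293. , 273.2]), np.int32(236)), (array([316.8, 200.4]), np.int32(160))] [0.5343 0.1042 0.0684] [0.5332 0.1033 0.0705] [0.5364 0.1032 0.0705]
  dtool to z.13 [ 0.5308 -0.4042  0.1183] reach 0.544
blue [(array([299.2, 232.4]), np.int32(223)), (array([348.1, 218.4]), np.int32(185))] [0.6335 0.0916 0.0681] [0.632  0.0907 0.0705] [0.6356 0.0907 0.0705]
  dtool to z.13 [ 0.6165 -0.3526  0.1182] reach 0.64
black [(array([239.4, 268.4]), np.int32(221)), (array([344.6, 172.6]), np.int32(113))] [0.5431 0.2345 0.0676] [0.5417 0.2332 0.0705] [0.5459 0.2327 0.0705]
  dtool to z.13 [ 0.5916 -0.5199  0.1184] reach 0.592
```

```bash
sed -i 's/(b>140)&(g>140)&(r>140)/(b>115)/' h.py; python3 tri.py | head -2
```

```text
white [(array([355. , 239.8]), np.int32(258)), (array([314. , 252.6]), np.int32(268))] [ 0.6178 -0.0438  0.0685] [ 0.6166 -0.0445  0.0705] [ 0.6195 -0.0444  0.0705]
  dtool to z.13 [ 0.5474 -0.2353  0.1182] reach 0.619
```

White is consistent: triangulated height 68.5 mm against 70.5 expected, with both single-view rays agreeing to 3 mm. I'll move above it, closing the fingers and turning joint 6 away from its limit.

Careful with the scale: shifts go in shares of 0.75 m and turns go in shares of 90 degrees. That gives: 0.547 m is 0.7293, 0.078 m is 0.104, -1 rad is -0.6366.

Emit:
tcp_steps(moves=[0, 0.08, -0.0333, 0, 0, 0, -0.0637, 0, 0.16, -0.0667, 0, 0, 0, -0.1592, 0, 0.24, -0.1, 0, 0, 0, -0.2546, 0, 0.32, -0.1333, 0.0267, 0, 0, -0.3501, 0, 0.3867, -0.1667, 0.0533, 0, 0, -0.4456, 0, 0.4667, -0.2, 0.08, 0, 0, -0.5411, 0, 0.5333, -0.2333, 0.104, 0, 0, -0.6366, 0, 0.6133, -0.2667, 0.104, 0, 0, -0.6366, 0, 0.68, -0.2933, 0.104, 0, 0, -0.6366, 0, 0.7293, -0.3133, 0.104, 0, 0, -0.6366])

```text
clock: 1.65
tool_pos: [0.6189, -0.042, 0.1699]
tool_rot: [-2.385, -2.045, -0.0]
force: [0.7, -1.6, -0.5]
opening: -0.0003
grip_force: 0.0
```

Emit:
tcp_steps(moves=[0, 0, 0, 0, 0, 0, 0, 0, 0, 0, 0, 0, 0, 0])

```text
clock: 1.9
tool_pos: [0.6171, -0.0446, 0.1701]
tool_rot: [-2.386, -2.043, 0.002]
force: [0.7, -0.8, 0.3]
opening: -0.0005
grip_force: 0.0
```

```bash
python3 - <<'E'
from h import *
s=env.read_state();d=vision.snapshot("wrist");cv2.imwrite("pics/w1.png",d["image"])
print(s["qpos"].round(2),s["force"],s["tool_rot"]);print(goto([.6178,-.0438,.13]));print(d["tool_from_camera"],d["mtx"],d["k1"])
R=Ro.from_rotvec(s["tool_rot"]).as_matrix();T=np.array(d["tool_from_camera"])
for n,w in(("white",(.6178,-.0438,.0705)),("tip",None)):
    pt=np.array([0,0,.017]) if w is None else R.T@(np.array(w)-s["tool_pos"])
    pc=T[:3,:3].T@(pt-T[:3,3]);print(n,cv2.projectPoints(pc[None],np.zeros(3),np.zeros(3),d["mtx"],np.array([d["k1"],0,0,0.]))[0].ravel())
E
```

```text
[-0.18  0.29  0.22  1.5  -0.    1.55] [ 0.67867232 -0.81126532  0.33633331] [-2.38628113e+00 -2.04287122e+00  1.65612207e-03]
[0.00144481 0.00065486 0.04033645]
[[-5.07228446e-04 -9.64257927e-01 -2.64964892e-01  6.79135611e-02]
 [ 9.99999709e-01 -3.38067693e-04 -6.84029663e-04  8.11706718e-04]
 [ 5.70004955e-04 -2.64965162e-01  9.64257817e-01 -1.25497977e-01]
 [ 0.00000000e+00  0.00000000e+00  0.00000000e+00  1.00000000e+00]] [[359.58090939   0.         315.15894733]
 [  0.         359.58090939 235.67684088]
 [  0.           0.           1.        ]] -0.024547388902500213
white [315.13551089 243.27697745]
tip [313.54965005 299.78999671]
```

View pics/w1.png

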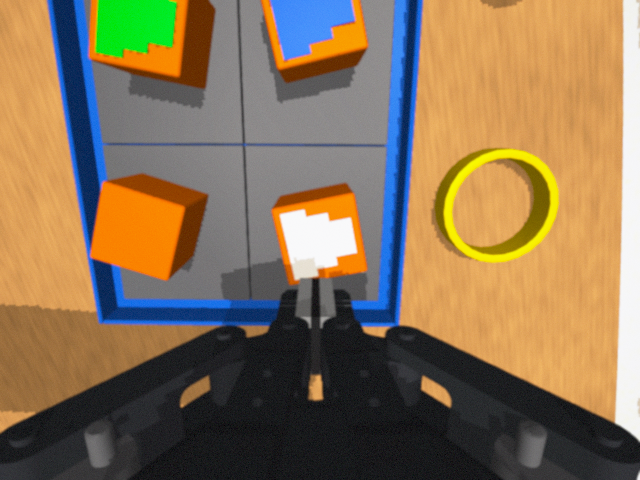

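The wrist view shows the white print centred at about (318,243). My triangulated point predicts (315,243), so they agree. The closed tip is right above it, so I descend to just above the ink.

Scaled: 0.077 m is 0.1027, 0.065 m is 0.0867.

Emit:
tcp_steps(moves=[0, 0, 0, 0.0533, 0, 0, 0, 0, 0.0013, 0, 0.0867, 0, 0, 0, 0, 0.0013, 0, 0.1027, 0, 0, 0, 0, 0.0013, 0, 0.1027, 0, 0, 0, 0, 0.0013, 0, 0.1027, 0, 0, 0])

```text
clock: 2.58
tool_pos: [0.6185, -0.044, 0.095]
tool_rot: [2.386, 2.041, 0.003]
force: [0.9, 0.4, 0.7]
opening: -0.0003
grip_force: 0.0
```

Scaled: 0.004 m is 0.0053, 0.003 m is 0.004.

Emit:
tcp_steps(moves=[0, 0, 0, 0.004, 0, 0, 0, 0, 0, 0, 0.0053, 0, 0, 0, 0, 0, 0, 0.0053, 0, 0, 0])

```text
clock: 2.95
tool_pos: [0.6177, -0.0433, 0.0894]
tool_rot: [2.387, 2.043, 0.0]
force: [0.7, -0.5, 0.1]
opening: -0.0002
grip_force: 0.0
```

Emit:
tcp_steps(moves=[0, 0, 0, 0.0013, 0, 0, 0, 0, 0, 0, 0.0013, 0, 0, 0])

```text
clock: 3.2
tool_pos: [0.6176, -0.0433, 0.0882]
tool_rot: [-2.387, -2.043, 0.0]
force: [0.1, -0.1, 0.2]
opening: -0.0002
grip_force: 0.0
```

Scaled: 0.001 m is 0.0013.

Emit:
tcp_steps(moves=[0, 0, 0, 0.0013, 0, 0, 0, 0, 0, 0, 0.0013, 0, 0, 0])

```text
clock: 3.45
tool_pos: [0.6176, -0.0433, 0.0872]
tool_rot: [-2.387, -2.043, 0.0]
force: [-0.7, -0.1, 0.5]
opening: 0.0002
grip_force: 0.0
```

Emit:
tcp_steps(moves=[0, 0, 0, 0.0009, 0, 0, 0, 0, 0, 0, 0.0009, 0, 0, 0])

```text
clock: 3.7
tool_pos: [0.6177, -0.0434, 0.0868]
tool_rot: [2.387, 2.043, 0.0]
force: [0.8, -0.3, 1.6]
opening: -0.0001
grip_force: 0.5
```

Scaled: 0.0008 m is 0.0011.

Emit:
tcp_steps(moves=[0, 0, 0, 0.0011, 0, 0, 0, 0, 0, 0, 0.0011, 0, 0, 0])

```text
clock: 3.95
tool_pos: [0.6178, -0.0434, 0.0863]
tool_rot: [2.387, 2.043, 0.0]
force: [-1.5, 0.2, 2.3]
opening: -0.0
grip_force: 1.4
```

```bash
python3 - <<'E'
from h import *
print(env.read_state()["force"])
E
```

```text
[-1.46867875  0.18152688  2.31167858]
```

Scaled: 0.001 m is 0.0013.

Emit:
tcp_steps(moves=[0, 0, 0, 0.0013, 0, 0, 0, 0, 0, 0, 0.0013, 0, 0, 0])

```text
clock: 4.2
tool_pos: [0.6178, -0.0434, 0.0855]
tool_rot: [2.386, 2.043, 0.001]
force: [-2.0, -0.4, 4.9]
opening: -0.0003
grip_force: 2.5
```

Emit:
tcp_steps(moves=[0, 0, 0, -0.0133, 0, 0, 0, 0, 0, 0, -0.06, 0, 0, 0, 0, 0, 0, -0.06, 0, 0, 0, 0, 0, 0, -0.06, 0, 0, 0])

```text
clock: 4.7
tool_pos: [0.6177, -0.0434, 0.1295]
tool_rot: [-2.387, -2.043, 0.0]
force: [-0.3, 0.4, -0.7]
opening: 0.0002
grip_force: 0.0
```

```bash
python3 - <<'E'
from h import *
for c,p in(("green",(.5343,.1042)),("blue",(.6335,.0916))): print(c,goto([*p,.131]).round(4))
E
```

```text
green [ 0.1329 -0.1052 -0.0015]
blue [ 0.1358 -0.0052 -0.0015]
```

White was touched (4.9 N measured) and released. Now over to green, staying at tip height 112 mm.

Scaled: 0.133 m is 0.1773, -0.105 m is -0.14.

Emit:
tcp_steps(moves=[0, 0.06, -0.0467, -0.0013, 0, 0, 0, 0, 0.12, -0.0933, -0.0013, 0, 0, 0, 0, 0.1773, -0.14, -0.0013, 0, 0, 0, 0, 0.1773, -0.14, -0.0013, 0, 0, 0, 0, 0.1773, -0.14, -0.0013, 0, 0, 0])

```text
clock: 5.32
tool_pos: [0.534, 0.1041, 0.1297]
tool_rot: [-2.386, -2.043, 0.002]
force: [0.4, 0.3, 0.3]
opening: 0.0003
grip_force: 0.0
```

```bash
python3 - <<'E'
from h import *
s=env.read_state();d=vision.snapshot("wrist");cv2.imwrite("pics/w2.png",d["image"])
print(goto([.5343,.1042,.0885]))
R=Ro.from_rotvec(s["tool_rot"]).as_matrix();T=np.array(d["tool_from_camera"])
for w in((.5343,.1042,.0705),(.6335,.0916,.0705)):
    pc=T[:3,:3].T@(R.T@(np.array(w)-s["tool_pos"])-T[:3,3]);print(cv2.projectPoints(pc[None],np.zeros(3),np.zeros(3),d["mtx"],np.array([d["k1"],0,0,0.]))[0].ravel())
E
```

```text
[ 0.00063618 -0.00025816  0.04146072]
[314.50343026 265.67140619]
[497.50496278 260.66254235]
```

View pics/w2.png

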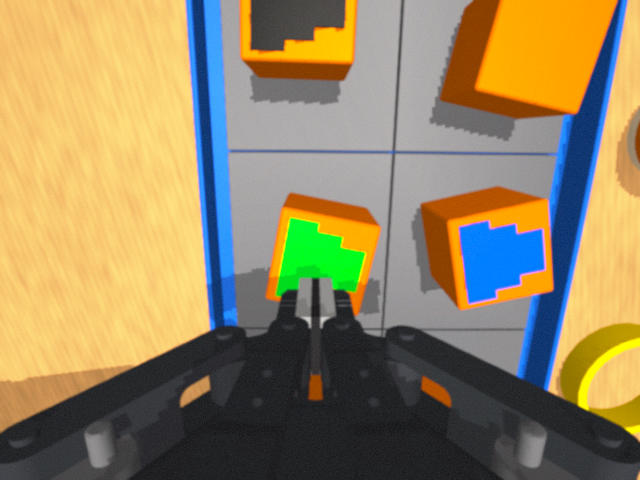

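The wrist view puts green at about (318,262) and blue at about (500,260). Both match the predictions within 4 px, and the tip is over green.

Scaled: 0.0425 m is 0.0567, 0.041 m is 0.0547.

Emit:
tcp_steps(moves=[0, 0, 0, 0.0333, 0, 0, 0, 0, 0, 0, 0.048, 0, 0, 0, 0, 0, 0, 0.0533, 0, 0, 0, 0, 0, 0, 0.0547, 0, 0, 0, 0, 0, 0, 0.0547, 0, 0, 0, 0, 0, 0, 0.0567, 0, 0, 0, 0, 0, 0, 0.0567, 0, 0, 0])

```text
clock: 6.25
tool_pos: [0.5346, 0.1043, 0.0886]
tool_rot: [2.386, 2.043, 0.001]
force: [-1.3, 0.3, 0.1]
opening: 0.0
grip_force: 0.0
```

Emit:
tcp_steps(moves=[0, 0, 0, 0.0011, 0, 0, 0, 0, 0, 0, 0.0011, 0, 0, 0])

```text
clock: 6.5
tool_pos: [0.5344, 0.1043, 0.0875]
tool_rot: [-2.387, -2.043, 0.0]
force: [-0.1, 0.0, -0.2]
opening: -0.0001
grip_force: 0.0
```

Scaled: 0.001 m is 0.0013.

Emit:
tcp_steps(moves=[0, 0, 0, 0.0013, 0, 0, 0, 0, 0, 0, 0.0013, 0, 0, 0])

```text
clock: 6.75
tool_pos: [0.5346, 0.1043, 0.0867]
tool_rot: [2.387, 2.043, 0.0]
force: [0.1, 0.2, 1.2]
opening: 0.0001
grip_force: 0.5
```

Emit:
tcp_steps(moves=[0, 0, 0, 0.0013, 0, 0, 0, 0, 0, 0, 0.0013, 0, 0, 0])

```text
clock: 7.0
tool_pos: [0.5346, 0.1043, 0.086]
tool_rot: [2.387, 2.043, 0.001]
force: [-1.2, -0.1, 2.3]
opening: 0.0003
grip_force: 1.5
```

Scaled: 0.001 m is 0.0013.

Emit:
tcp_steps(moves=[0, 0, 0, 0.0013, 0, 0, 0, 0, 0, 0, 0.0013, 0, 0, 0])

```text
clock: 7.25
tool_pos: [0.5347, 0.1043, 0.0852]
tool_rot: [2.386, 2.043, 0.001]
force: [-1.1, -0.6, 5.3]
opening: 0.0001
grip_force: 2.7
```

Emit:
tcp_steps(moves=[0, 0, 0, -0.0133, 0, 0, 0, 0, 0, 0, -0.06, 0, 0, 0, 0, 0, 0, -0.06, 0, 0, 0, 0, 0, 0, -0.06, 0, 0, 0])

```text
clock: 7.75
tool_pos: [0.5344, 0.1042, 0.1291]
tool_rot: [-2.387, -2.043, 0.0]
force: [-0.6, -0.2, -0.9]
opening: 0.0004
grip_force: 0.0
```

```bash
python3 - <<'E'
from h import *
print(goto([.6335,.0916,.130]).round(4))
E
```

```text
[ 0.0028  0.0999 -0.0009]
```

Green was touched (5.3 N). Blue is next.

Scaled: 0.1 m is 0.1333, 0.05 m is 0.0667.

Emit:
tcp_steps(moves=[0, 0.0013, 0.0667, 0, 0, 0, 0, 0, 0.004, 0.1333, 0, 0, 0, 0, 0, 0.004, 0.1333, 0, 0, 0, 0, 0, 0.004, 0.1333, 0, 0, 0, 0])

```text
clock: 8.25
tool_pos: [0.6324, 0.0917, 0.1276]
tool_rot: [-2.385, -2.041, 0.005]
force: [-0.2, -0.4, 0.2]
opening: -0.0
grip_force: 0.0
```

Emit:
tcp_steps(moves=[0, 0, 0, 0.0333, 0, 0, 0, 0, 0, 0, 0.048, 0, 0, 0, 0, 0, 0, 0.0533, 0, 0, 0, 0, 0, 0, 0.054, 0, 0, 0, 0, 0, 0, 0.054, 0, 0, 0, 0, 0, 0, 0.056, 0, 0, 0, 0, 0, 0, 0.056, 0, 0, 0])

```text
clock: 9.12
tool_pos: [0.6339, 0.0918, 0.0877]
tool_rot: [2.387, 2.043, 0.0]
force: [0.3, -0.8, -0.5]
opening: 0.0001
grip_force: 0.0
```

Scaled: 0.0008 m is 0.0011.

Emit:
tcp_steps(moves=[0, 0, 0, 0.0011, 0, 0, 0, 0, 0, 0, 0.0011, 0, 0, 0])

```text
clock: 9.38
tool_pos: [0.6339, 0.0918, 0.0869]
tool_rot: [2.387, 2.043, 0.001]
force: [0.6, 0.1, 1.0]
opening: -0.0
grip_force: 0.4
```

Scaled: 0.001 m is 0.0013.

Emit:
tcp_steps(moves=[0, 0, 0, 0.0013, 0, 0, 0, 0, 0, 0, 0.0013, 0, 0, 0])

```text
clock: 9.62
tool_pos: [0.634, 0.0918, 0.0863]
tool_rot: [2.386, 2.042, 0.001]
force: [-0.8, 0.3, 2.8]
opening: 0.0003
grip_force: 1.4
```

Emit:
tcp_steps(moves=[0, 0, 0, 0.0013, 0, 0, 0, 0, 0, 0, 0.0013, 0, 0, 0])

```text
clock: 9.88
tool_pos: [0.634, 0.0918, 0.0855]
tool_rot: [2.386, 2.042, 0.001]
force: [-0.7, 1.4, 5.1]
opening: 0.0003
grip_force: 2.6
```

Blue was touched (5.1 N). I retract straight up, check that nothing has moved, and hand in.

Scaled: -0.09 m is -0.12, -0.06 m is -0.08.

Emit:
tcp_steps(moves=[0, 0, 0, -0.0133, 0, 0, 0, 0, 0, 0, -0.08, 0, 0, 0, 0, 0, 0, -0.12, 0, 0, 0, 0, 0, 0, -0.12, 0, 0, 0, 0, 0, 0, -0.12, 0, 0, 0])

```text
clock: 10.5
tool_pos: [0.6333, 0.0918, 0.1736]
tool_rot: [-2.386, -2.042, 0.002]
force: [-0.2, 0.4, 0.1]
opening: -0.0
grip_force: 0.0
```

```bash
python3 - <<'E'
from h import *
d=vision.snapshot("scene");a=cv2.imread("pics/scene0.png")
for c,(_,b) in P.items():
    try: print(c,cen(a,c,b),cen(d["image"],c,b))
    except ValueError: print(c,"hidden")
cv2.imwrite("pics/scene1.png",d["image"])
E
```

```text
white (array([313.99250936, 252.58801498]), np.int32(267)) (array([314.31451613, 252.83064516]), np.int32(248))
green (array([316.88198758, 200.43478261]), np.int32(161)) (array([316.88198758, 200.43478261]), np.int32(161))
blue (array([348.08108108, 218.37837838]), np.int32(185)) (array([348.15846995, 218.33879781]), np.int32(183))
black (array([344.54385965, 172.68421053]), np.int32(114)) (array([347.88381743, 168.69571231]), np.int32(723))
```

View pics/scene1.png

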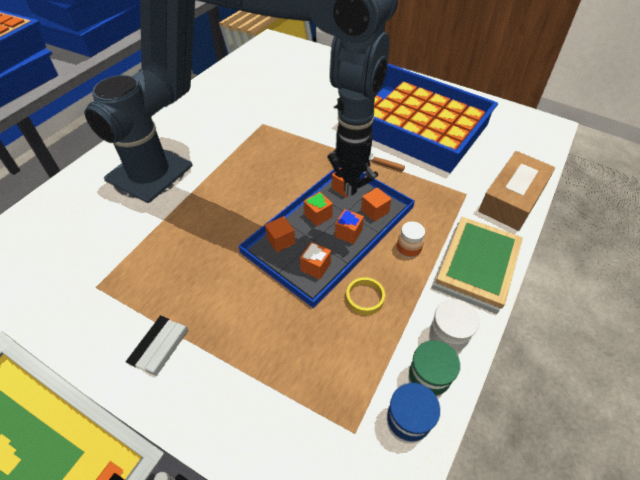

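The white (314,253), green (317,200) and blue (348,218) prints are within 0.5 px of where they began. The gripper only hides black from this view, and the jar, tape and squeegee look unmoved.

```bash
python3 -c "
from station import env, vision
print(env.finish_job())"
```

```text
the job is handed in; nothing more can be done
None
```

I touched the white, green and blue prints in that order at about 5 N each (limit 12 N), never went near the black block, saw no sign of anything moving, and handed the job in; no verdict came back.

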